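# Set the casting mould to the gauge mark with the knurled wheel

## Task

Set the length of the casting mould: with a fingertip, roll the knurled adjuster wheel, its top away from the robot, stroke by stroke, until the gap has closed so far that the sliding bar's pointer lines up with the gauge mark on the far rail. Use only the wheel: do not push the bar or shift the gauge mark, do not pinch the wheel, and leave the pot, bottle, spatula and sample block alone. Finish with the hand clear of everything.

Things in the scene. Friction and masses are not known exactly. Their poses are not given: they have to be found in the camera images.
- mould: Aluminium casting mould, bolted down. Origin on the bench under the wheel's centre. Base plate 10 mm thick, x -75 to 75 mm, y -65 to 340. +y runs along mould and screw from the wheel to the fixed end bar (y 319 to 335); +x points away from the robot, give or take the yaw. Two rails 24 mm wide, centred at x -53 and +53, y 70 to 335, tops 36 mm above the bench.
- wheel_top (a point): Topmost point of the wheel's rim, 72 mm above the bench, fixed to the mould and with its axes. A finger on the top rolls the wheel by going along x: 30 mm of rim travel (1 rad) towards +x (away from the robot) moves the bar and pointer 5 mm towards +y, closing the gap; rolling back opens it.
- wheel: Knurled steel wheel, 60 mm diameter, 30 mm wide, axle along the mould's y; origin at its centre, 42 mm up; turns with it. Between two fork cheeks (56 mm long in x, 8 thick, at y -22 and +22, tops 60 mm up): the top 12 mm of the rim stand free. Rigid; takes about 1 to 1.5 N at the rim to turn, stays where left; a press of 3 to 8 N grips enough. Range -0.4 to 6.8 rad from the start.
- pointer (a point): Tip of the bar's pointer: a black strip 5 mm wide, 18 mm long, lying across the far (+x) rail, 42.5 mm above the bench; this point is on its centre line, and moves with the bar along the mould's y.
- mark (a point): Gauge mark: a black strip 5 mm wide, 24 mm long, across the outer half of the far (+x) rail, on a clip 20 mm long; this point is on its centre line, at its inner end, with the mould's axes. At the start it is 10 to 22 mm beyond the pointer along +y. Lined up: pointer and mark at the same y in the mould's frame, the two strips meeting end to end.
- bar: Sliding cross bar, 80 mm long, 14 mm thick, top 56 mm above the bench, 119 mm from the fixed end bar at the start; with its pointer and its 14 mm screw, level at 42 mm, which passes through the wheel and sticks out 75 mm on its -y side. Origin: at the mould's origin at the start, then moves with the bar along y. Not to be pushed.
- rider: The clip that carries the gauge mark (origin away from the part). It is held on the rail by friction only; not to be shifted.
- pot: White plastic mixing pot, open, 84 mm rim, 85 mm high; origin under its centre. Leave alone.
- hardener: Grey plastic bottle with black cap, 60 mm diameter, 140 mm high; origin under its centre. Leave alone.
- spatula: Spatula about 200 mm long lying on the bench; origin near its middle, on the underside. Leave alone.
- sample: Wooden sample block 50 x 35 x 30 mm; origin under its centre. Leave alone.

How it is judged:
On the way, in this order (a step that is already met when the one before it is completed fails the run):
1. a finger presses on the wheel (contact force between the fingers and wheel above 0.5 N), for 0.05 s.
2. the pointer comes to the gauge mark (y of pointer in the frame of mark between -0.0025 and 0.0025 m), for 0.2 s.
At the end, for the whole second after the job is handed in: The pointer's centre line is within 2.5 mm of the gauge mark's along the mould, the bar is at rest, the mark has not been shifted (3 mm), and the pot, bottle, spatula and block are within 30 mm of where they stood (all of step 2 and linear speed of bar below 0.002 m/s and distance of mark from where it was at the start of the episode below 0.003 m and distance of each of pot, hardener, spatula, sample from where it was at the start of the episode below 0.03 m); the robot touches nothing.
It fails at once if the robot pushes the sliding bar instead of the wheel (contact force between any of the fingers, the arm and bar above 2 N).
It fails at once if the wheel is pinched by its two faces (contact force between the fingers and wheel_c1 above 1 N and contact force between the fingers and wheel_c2 above 1 N).
It fails at once if the gauge mark is shifted (distance of mark from where it was at the start of the episode above 0.003 m).
It fails at once if a bystander is moved or lifted (distance of any of pot, hardener, spatula, sample from where it was at the start of the episode above 0.03 m).
It also fails if it takes over 54 s, if anything falls off the work surface, if the arm or the gripper's body presses on something with over 40 N, if the wrist force passes 120 N, or if a joint passes its speed limit or range.

## Robot

A 6-joint arm with a two-finger parallel gripper is mounted at the origin on the work surface. World frame = base frame: x ahead of the robot, y to its left, z up, the work surface at z = 0. Lengths are in m, angles in rad, forces in N, time in s.
With the tool pointing down it reaches from about 0.35 to 0.975 m from the base axis. Payload 4.9 kg.
Tool frame: the origin (TCP) lies on the centre line of the jaws, within the pads' length; the fingertips stand 17 mm ahead of it and the grasp point (between the pads) lies 2 mm behind it; x points along the fingers, y is the direction in which the jaws open and shut, and the axes are right-handed (so a half turn about x gives the same grasp; the last joint's range is limited). The gripper opens to 85 mm and grips with 20 to 120 N. Pads are 22 mm wide; open, the fingers measure 114 mm over their backs; the gripper's body (76 mm by 85 mm) begins 54 mm behind the grasp point. The pads swing forward as they close: fully open they stand 13 mm farther back than shut.
Start: joints at [1.052, 0.053, 1.613, -0, 1.476, -0.119], TCP at [0.243, 0.576, 0.248] pointing down, gripper open.
Joint ranges: [-3.01, 3.01], [-1.01, 2.22], [0.06, 2.58], [-1.02, 4.17], [0.09, 2.62], [-3.14, 3.14]. Speed limits (rad/s): [2.57, 2.57, 3.14, 3.14, 3.14, 3.14].

## Interface

Orientations are given as a unit quaternion [w, x, y, z].
In Python, from plant import status, viewer, manip gives the robot as it stands.
- The arm moves only by the tool drive_tool, never from a script. Its argument "plan" is a list of rows, each a list of 4 numbers: the shift along the tool's x, y, z in m, then the turn about the tool's x in units of 8 degrees (1.0 is 8 degrees). A call has 1 to 12 rows; each row is the pose to reach, as a shift and turn from the pose commanded when the call began, along the tool's axes at that moment; what a row does not reach only later rows make up. A row lasts 1/10 s, in which the tool goes at most 50 mm and 8.59 degrees, less where a joint would pass 70% of its speed; a pose out of reach is approached as far as the arm can. A call with a gripper value outside its range is refused whole. "fingers" is the finger opening in m, from 0 to 0.0854, set as the call begins (left out, the last holds). The fingers move at their own pace and stop on an object; the grip force is fixed at half the most. Time passes only in rows, so rows that repeat a pose let the fingers close. It gives the time, the measured TCP pose, the force and the opening at its end, in the units of the state.
- status.state(): the state, without advancing time (a new reading comes with each control period).
- viewer.grab_frame(name): name is "scene" or "top" or "wrist"; returns the picture (400x640x3 uint8, blue, green, red); there is no depth.
- viewer.calibration(name): a dict with "vfov" (degrees; the focal length in pixels is half the picture's height over the tangent of half this angle, whatever the lens; pixels are square), "cx", "cy" (the principal point, pixels), "rvec" (rotation vector, rad) and "tvec" (3), from world to camera coordinates, as OpenCV has them. Camera axes: x right, y down, z forward; pixel columns grow to the right and rows downward; lengths in m; the calibration is good to about 2 mm. A picture is of the moment at which its call begins: read the wrist's pose just before it. calibration takes no time and is no camera call; for the wrist camera it gives the pose at the moment of the call.
- manip.job_done(): hands the job in, once; it reports no verdict.
The state is a dict: "time": time; "joint_pos": joint angles; "joint_vel": joint speeds; "joint_efforts": joint torques, N m; "tool_pos": TCP position; "tool_rot": TCP orientation; "contact_force": force on the tool from outside, world axes, zero at the start; "ft_torque": the same for the moment, N m; "gripper_width": opening from 0.0 (shut) to 1.0 (fully open).
Only numpy, scipy, OpenCV 4.12 (cv2) and the standard library are available. Lean on these libraries where they do the work, as an engineer would, in place of code of your own. Each camera call takes 0.05 s, during which the arm holds its last target. There are 200 camera calls.

## Working session

There is one attempt and no reset: what is moved stays moved. The work goes in short steps, Python scripts to look and compute and a tool call to move; the robot and the scene stay as the last step left them, time stands still between calls to the robot, and variables do not carry over. Pictures are saved under pics/ and viewed, about 8 in all and at most 12, crops included, and the job is handed in when it is done.

Besides the shell and the picture viewer there is one more tool, called after ">>>" in YAML: its name, and indented under it one key for each argument. drive_tool: Moves the arm, as the interface text tells. Its arguments: {"type":"object","properties":{"plan":{"type":"array","items":{"type":"array","items":{"type":"number"}}},"fingers":{"type":"number"}},"required":["plan"]}

```bash
mkdir -p pics; cat > h.py <<'E'
import cv2,numpy as np
from plant import status,viewer,manip
def cal(n):
    c=viewer.calibration(n);f=200/np.tan(np.radians(c['vfov'])/2)
    K=np.array([[f,0,c['cx']],[0,f,c['cy']],[0,0,1]])
    return K,cv2.Rodrigues(np.array(c['rvec'],float))[0],np.array(c['tvec'],float).reshape(3)
def proj(n,P):
    K,R,t=cal(n);q=(K@(R@np.atleast_2d(P).T+t[:,None]));return (q[:2]/q[2]).T
def back(n,uv,z,C=None):
    K,R,t=C or cal(n);d=R.T@np.linalg.inv(K)@np.array([uv[0],uv[1],1.]);c=-R.T@t
    return c+d*(z-c[2])/d[2]
E
python3 - <<'E'
from h import *
s=status.state();print(s)
for n in("scene","top"):
    cv2.imwrite(f"pics/{n}0.png",viewer.grab_frame(n));print(n,viewer.calibration(n))
E
```

```text
{'time': 0.0, 'joint_pos': array([ 1.05197075e+00,  5.33802334e-02,  1.61429182e+00,  1.81425210e-05,
        1.47596917e+00, -1.18993090e-01]), 'joint_vel': array([ 1.65066152e-03,  3.65615708e-04, -2.81734797e-05,  1.94340575e-03,
        3.42420373e-04,  1.10950455e-03]), 'joint_efforts': array([-3.79379399e-04, -3.93690491e+01, -3.70174956e+01, -6.42017562e-05,
        7.05795974e-03, -7.86614976e-06]), 'tool_pos': array([0.24299232, 0.57520155, 0.24704977]), 'tool_rot': array([ 0.69278985,  0.13973716,  0.69325615, -0.14110868]), 'contact_force': array([-0.2000627 ,  0.47882963,  0.17222644]), 'ft_torque': array([ 0.04489236,  0.03784974, -0.01538165]), 'gripper_width': 1.001808086552681}
scene {'vfov': 53.9354370012868, 'cx': 321.45967653473446, 'cy': 195.5840015185598, 'rvec': array([ 1.0297568 ,  2.2528199 , -1.18561219]), 'tvec': array([ 0.43273759, -0.13150595,  1.03734867])}
top {'vfov': 57.90945558272096, 'cx': 323.423046334859, 'cy': 208.81444210039191, 'rvec': array([ 2.15862332, -2.11247535,  0.18174321]), 'tvec': array([-0.08767521,  0.55106003,  0.6803249 ])}
```

View pics/top0.png

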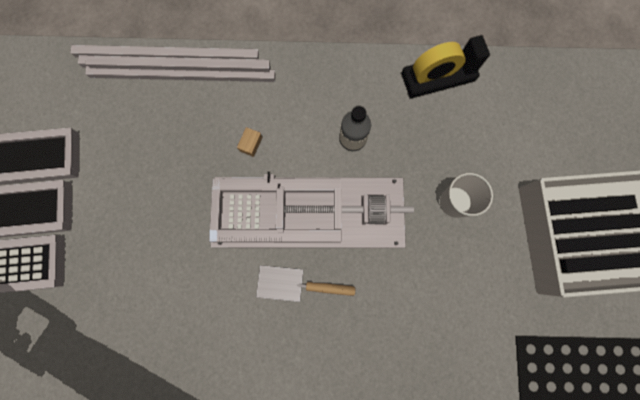

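View pics/scene0.png

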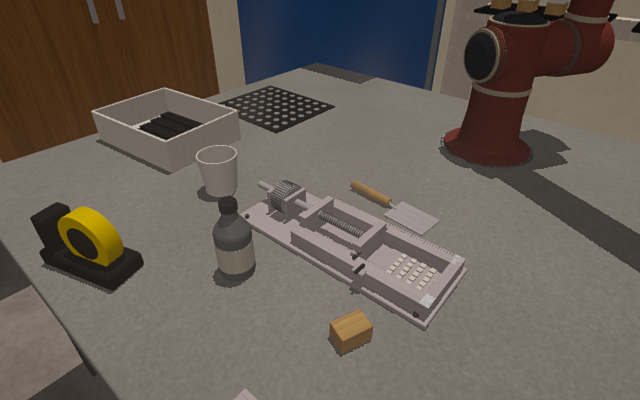

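The top view shows the mould at about (209..405, 178..247) px, wheel at (376,209), and pointer and mark near (279,184) and (269,177). The pot, bottle, block and spatula stand clear of the wheel. I'll zoom in for the corners.

```bash
python3 - <<'E'
from h import *
for uv,z in [((209,178),.01),((405,178),.01),((405,247),.01),((209,247),.01),((376,209),.06),((279,184),.0425),((269,177),.0425)]:
    print(uv,back("top",uv,z).round(4))
im=cv2.imread("pics/top0.png")
a=cv2.resize(im[165:260,200:420],(792,342),interpolation=cv2.INTER_CUBIC)  #3.6x
b=cv2.resize(im[165:195,255:305],None,fx=8,fy=8,interpolation=cv2.INTER_NEAREST)
c=np.zeros((342+240,792,3),np.uint8);c[:342]=a;c[342:,:400]=b
cv2.imwrite("pics/crop0.png",c)
E
```

```text
(209, 178) [0.6204 0.1704 0.01  ]
(405, 178) [ 0.6298 -0.2493  0.01  ]
(405, 247) [ 0.4823 -0.2469  0.01  ]
(209, 247) [0.4735 0.1595 0.01  ]
(376, 209) [ 0.5524 -0.1794  0.06  ]
(279, 184) [0.6029 0.0161 0.0425]
(269, 177) [0.6171 0.0372 0.0425]
```

View pics/crop0.png

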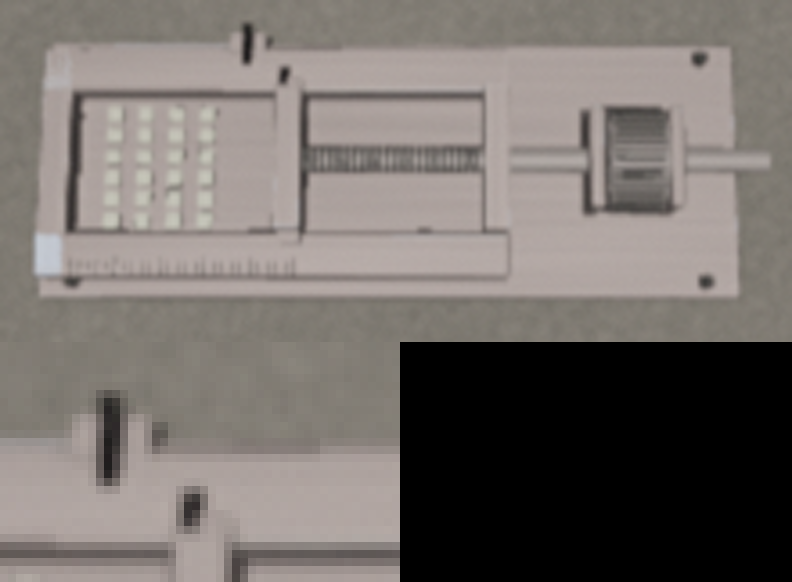

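The mark strip is at about (268.6, 171.6..182.9) px. The pointer is at (279.0, 183.5..188), so the mark is roughly 21 mm farther along +y. I'll fit the mould pose next.

```bash
cat >> h.py <<'E'
def M(p,P):
    P=np.atleast_2d(np.array(P,float));c,s=np.cos(p[2]),np.sin(p[2])
    return np.c_[p[0]+c*P[:,0]-s*P[:,1],p[1]+s*P[:,0]+c*P[:,1],P[:,2]]
def inM(p,w):
    c,s=np.cos(p[2]),np.sin(p[2]);d=np.array(w)[:2]-p[:2];return np.array([c*d[0]+s*d[1],-s*d[0]+c*d[1]])
E
python3 - <<'E'
from h import *
from scipy.optimize import least_squares
P=[(.075,-.065,.01),(-.075,-.065,.01),(-.075,.34,.01),(-.065,.07,.036),(-.041,.07,.036),(0,-.015,.066),(0,.015,.066)]
uv=np.array([(730,47),(738,296),(40,296),(508,276),(508,233),(672,159),(605,159)])/3.6+[200,165]-.4
r=least_squares(lambda p:(proj("top",M(p,P))-uv).ravel(),[.55,-.18,0])
p=r.x;print(p,r.fun.reshape(-1,2).round(1));np.save("p.npy",p)
print("wheel px scene",proj("scene",M(p,[[0,0,.072],[.075,-.065,.01],[-.075,.34,.01],[.075,.34,.01]])))
for n,q in(("mark in",(268.1,182.5)),("mark out",(268.3,171.4)),("ptr",(278.6,183.3)),("ptr in",(278.6,187.5))):
    print(n,inM(p,back("top",q,.0425)).round(4))
s=status.state();w,x,y,z=s['tool_rot']
from scipy.spatial.transform import Rotation as R
A=R.from_quat([x,y,z,w]).as_matrix();print(A.round(3),s['tool_pos'])
W=M(p,[[0,0,.072]])[0];print("wheel top",W,"shift in tool to TCP at z=.15:",A.T@(np.r_[W[:2],.15]-s['tool_pos']))
print("angles: tool y",np.degrees(np.arctan2(A[1,1],A[0,1])),"tool z",np.degrees(np.arctan2(A[1,2],A[0,2])),"mould x",np.degrees(p[2]))
E
```

```text
[ 0.55428591 -0.18072108  0.01666254] [[ 0.4  0. ]
 [ 0.4  1.1]
 [-1.   0.1]
 [-0.   0.5]
 [-0.1  0.6]
 [-1.5 -1.2]
 [ 1.8 -1.2]]
wheel px scene [[286.93626601 183.80501932]
 [237.58995642 214.79523789]
 [468.74286977 268.33139405]
 [426.05793203 326.72366138]]
mark in [0.0549 0.2183]
mark out [0.0783 0.2186]
ptr [0.0533 0.1968]
ptr in [0.0445 0.1966]
[[-0.001  0.389  0.921]
 [-0.002  0.921 -0.389]
 [-1.    -0.002 -0.   ]] [0.24299734 0.5752361  0.24717029]
wheel top [ 0.55428591 -0.18072108  0.072     ] shift in tool to TCP at z=.15: [ 0.0981224  -0.57500245  0.58099749]
angles: tool y 67.09404360500523 tool z -22.905980757184146 mould x 0.9546932765133359
```

>>> drive_tool:
  plan:
    - [0,-0.02,0.02,-0.3]
    - [0,-0.055,0.055,-1]
    - [0,-0.09,0.09,-2]
    - [0,-0.125,0.125,-2.98]
    - [0,-0.16,0.16,-2.98]
    - [0,-0.195,0.195,-2.98]
    - [0,-0.23,0.23,-2.98]
    - [0,-0.265,0.27,-2.98]
    - [0,-0.3,0.305,-2.98]
    - [0,-0.335,0.34,-2.98]
    - [0,-0.365,0.37,-2.98]
    - [0,-0.39,0.39,-2.98]
  fingers: 0

```text
time: 1.3
tool_pos: [0.4511, 0.0621, 0.2479]
tool_rot: [0.707, -0.005, 0.707, 0.005]
contact_force: [1.0, 0.9, -0.2]
gripper_width: 0.003
```

```bash
cat >> h.py <<'E'
from scipy.spatial.transform import Rotation as Rot
def go(t,yaw=None):
    s=status.state();w,x,y,z=s['tool_rot'];A=Rot.from_quat([x,y,z,w]).as_matrix()
    p=np.load("p.npy")
    print("t",s['time'],"tcp",s['tool_pos'].round(4),"in mould",inM(p,s['tool_pos']).round(4),"F",s['contact_force'].round(2),"g",round(s['gripper_width'],3))
    print("shift",(A.T@(M(p,[t])[0]-s['tool_pos'])).round(4),"turn units",round((np.degrees(np.arctan2(A[1,2],A[0,2]))-np.degrees(p[2]))/8,3), "tool z in mould",(A.T@np.r_[np.cos(p[2]),np.sin(p[2]),0]).round(3))
E
python3 -c "
from h import *
go([-.015,0,.13])"
```

```text
t 1.3 tcp [0.4511 0.0621 0.2479] in mould [-0.0991  0.2445] F [ 1.05  0.87 -0.25] g 0.003
shift [ 0.118  -0.2443  0.0848] turn units -0.018 tool z in mould [-0.     0.002  1.   ]
```

>>> drive_tool:
  plan:
    - [0,-0.03,0.012,0]
    - [0,-0.07,0.025,0]
    - [0,-0.11,0.04,0]
    - [0,-0.15,0.055,0]
    - [0,-0.19,0.07,0]
    - [0.01,-0.225,0.08,0]
    - [0.03,-0.24,0.085,0]
    - [0.06,-0.244,0.085,0]
    - [0.09,-0.244,0.085,0]
    - [0.105,-0.244,0.085,0]
    - [0.118,-0.244,0.085,0]
    - [0.118,-0.244,0.085,0]

```text
time: 2.5
tool_pos: [0.5387, -0.1773, 0.1285]
tool_rot: [0.706, -0.005, 0.708, 0.006]
contact_force: [-0.5, -0.2, -0.3]
gripper_width: 0.002
```

```bash
python3 - <<'E'
from h import *
go([-.013,0,.095])
a=viewer.grab_frame("scene");b=viewer.grab_frame("wrist")
p=np.load("p.npy");print(proj("scene",M(p,[[0,0,.072]])),proj("wrist",M(p,[[0,0,.072],[.053,.1968,.0425],[.055,.2183,.0425]])))
o=np.zeros((600,640,3),np.uint8);o[:400]=b
o[400:]=cv2.resize(a[130:230,180:500],(640,200))
cv2.imwrite("pics/v1.png",o)
E
```

```text
t 2.5 tcp [ 0.5387 -0.1773  0.1285] in mould [-0.0155  0.0037] F [-0.48 -0.17 -0.27] g 0.002
shift [ 0.0335 -0.0037  0.0026] turn units -0.0 tool z in mould [-0.003  0.     1.   ]
[[286.93626601 183.80501932]] [[314.56981972 241.67503168]
 [569.24304801 288.71702551]
 [596.34470711 290.97439491]]
```

View pics/v1.png

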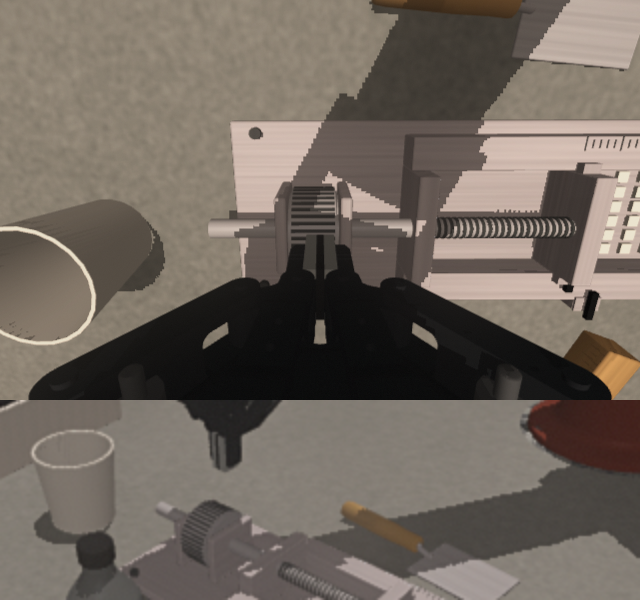

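The wrist view shows the shut fingertips at about (320,240) px, in line with the wheel at (314,215). The pointer is near (567,288) and the mark near (590,300). Next I lower to just above the rim, then feel for contact.

>>> drive_tool:
  plan:
    - [0.01,-0.003,0.0,0]
    - [0.02,-0.003,0.002,0]
    - [0.028,-0.003,0.002,0]
    - [0.033,-0.003,0.002,0]
    - [0.033,-0.003,0.002,0]
    - [0.034,-0.003,0.002,0]
    - [0.034,-0.003,0.002,0]

```text
time: 3.3
tool_pos: [0.5419, -0.181, 0.0966]
tool_rot: [0.707, -0.006, 0.707, 0.006]
contact_force: [-0.3, -0.6, -0.5]
gripper_width: 0.004
```

```bash
python3 -c "
from h import *
go([-.013,0,.089])"
```

```text
t 3.3 tcp [ 0.5419 -0.181   0.0966] in mould [-0.0124 -0.0001] F [-0.35 -0.58 -0.53] g 0.004
shift [ 0.0076  0.0001 -0.0006] turn units -0.003 tool z in mould [0.001 0.    1.   ]
```

>>> drive_tool:
  plan:
    - [0.003,0,0,0]
    - [0.005,0,0,0]
    - [0.006,0,0,0]
    - [0.007,0,0,0]
    - [0.007,0,0,0]

```text
time: 3.8
tool_pos: [0.5416, -0.1809, 0.0891]
tool_rot: [0.707, -0.006, 0.707, 0.006]
contact_force: [0.1, -0.1, 0.1]
gripper_width: -0.002
```

>>> drive_tool:
  plan:
    - [0.001,0,0,0]
    - [0.001,0,0,0]

```text
time: 4.0
tool_pos: [0.5419, -0.181, 0.0885]
tool_rot: [0.707, -0.006, 0.707, 0.006]
contact_force: [-0.2, -0.2, 0.9]
gripper_width: -0.004
```

>>> drive_tool:
  plan:
    - [0.001,0,0,0]
    - [0.001,0,0,0]

```text
time: 4.2
tool_pos: [0.542, -0.181, 0.0883]
tool_rot: [0.707, -0.006, 0.707, 0.006]
contact_force: [-2.4, 1.6, 6.0]
gripper_width: 0.001
```

Contact is at TCP z ≈ 0.0885 with a 6 N press. First stroke.

>>> drive_tool:
  plan:
    - [0,0,0.003,0]
    - [0,0,0.007,0]
    - [0,0,0.011,0]
    - [0,0,0.015,0]

```text
time: 4.6
tool_pos: [0.5577, -0.1807, 0.0889]
tool_rot: [0.708, -0.006, 0.706, 0.006]
contact_force: [-1.0, 1.3, 6.2]
gripper_width: 0.001
```

>>> drive_tool:
  plan:
    - [0,0,0.004,0]
    - [0,0,0.008,0]
    - [0,0,0.011,0]
    - [0,0,0.011,0]

```text
time: 5.0
tool_pos: [0.5688, -0.1805, 0.0882]
tool_rot: [0.708, -0.006, 0.706, 0.006]
contact_force: [1.1, 1.6, 4.6]
gripper_width: -0.001
```

```bash
cat >> h.py <<'E'
def look(name,n=5):
    p=np.load("p.npy");C=cal("wrist")
    im=np.mean([viewer.grab_frame("wrist").astype(float) for _ in range(n)],0).astype(np.uint8)
    g=M(p,[[.053,.20,.0425]]);K,R,t=C;q=K@(R@g[0]+t);q=q[:2]/q[2]
    x0,y0=int(max(0,q[0]-50)),int(min(320,max(0,q[1]-30)))
    cv2.imwrite(name,cv2.resize(im[y0:y0+80,x0:x0+100],None,fx=6,fy=6,interpolation=cv2.INTER_CUBIC))
    np.savez("look.npz",K=K,R=R,t=t,o=[x0,y0],im=im);print(x0,y0,q)
E
python3 -c "
from h import *
go([-.013,0,.1]);look('pics/w1.png',2)
cv2.imwrite('pics/t1.png',viewer.grab_frame('top'))"
```

```text
t 5.0 tcp [ 0.5688 -0.1805  0.0882] in mould [ 0.0145 -0.0001] F [1.11 1.59 4.63] g -0.001
shift [-0.0119  0.     -0.0275] turn units -0.002 tool z in mould [0.002 0.    1.   ]
592 257 [642.65238243 287.07829059]
```

View pics/w1.png

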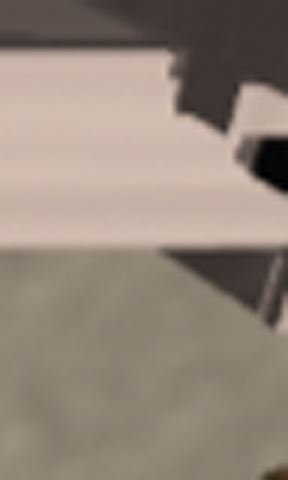

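This wrist crop is cut off at the image edge, with the mark half out of frame. I'll measure both strips numerically in the top view instead.

```bash
cat >> h.py <<'E'
def meas(f,prt=True):
    g=cv2.cvtColor(cv2.imread(f),cv2.COLOR_BGR2GRAY).astype(float)
    p=np.load("p.npy");out=[]
    # sample along rail in mould coords on z=.0425
    ys=np.arange(.185,.240,.0005)
    for x in ((.046,.048,.050,.052),(.066,.069,.072,.075)):
        v=0
        for xx in x:
            q=proj("top",M(p,[[xx,y,.0425] for y in ys])).astype(np.float32)
            v=v+cv2.remap(g,q[:,0].copy(),q[:,1].copy(),cv2.INTER_LINEAR).ravel()/4
        if prt: print(v[::4].astype(int))
        out.append(v)
    return ys,out
E
python3 -c "
from h import *
for f in ('pics/top0.png','pics/t1.png'): 
  print(f); meas(f)
a=cv2.imread('pics/t1.png')[165:200,255:305]
cv2.imwrite('pics/c1.png',cv2.resize(a,None,fx=10,fy=10,interpolation=cv2.INTER_NEAREST))
"
```

```text
pics/top0.png
[166 164 164 162 141  93  62  94 144 167 169 169 168 169 169 168 168 168
 168 168 168 168 168 167 167 167 167 167]
[125 126 128 128 127 127 126 126 125 120 109 111 136 150 141 102  46  39
  96 143 152 146 135 130 130 130 130 131]
pics/t1.png
[194 194 192 187 186 189 187 151  92  95 155 191 195 194 194 194 193 193
 193 194 194 193 193 193 193 193 193 193]
[148 150 151 151 151 150 149 149 148 143 130 133 160 175 166 122  58  49
 116 167 176 171 159 153 153 154 153 154]
```

View pics/c1.png

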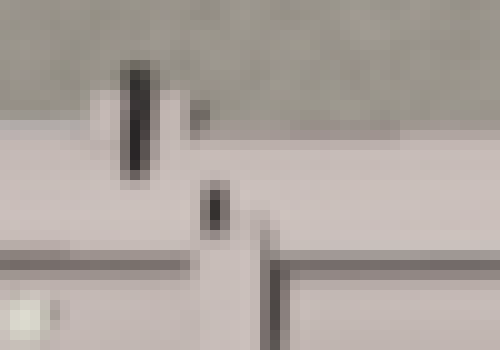

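The pointer has moved from y ≈ 0.197 to 0.202, and the mark hasn't moved from 0.2183. It's visible at (213..217,190..240) in the crop, with the mark still to the left of it. Repeating strokes.

>>> drive_tool:
  plan:
    - [-0.004,0,0,0]
    - [-0.008,0,0,0]
    - [-0.008,0,-0.01,0]
    - [-0.008,0,-0.02,0]
    - [-0.008,0,-0.029,0]
    - [-0.008,0,-0.029,0]
    - [-0.004,0,-0.029,0]
    - [-0.002,0,-0.029,0]
    - [-0.001,0,-0.029,0]
    - [0,0,-0.029,0]
    - [0,0,-0.029,0]

```text
time: 6.25
tool_pos: [0.5388, -0.1809, 0.0876]
tool_rot: [0.707, -0.006, 0.707, 0.006]
contact_force: [-1.5, 1.2, 2.9]
gripper_width: -0.001
```

>>> drive_tool:
  plan:
    - [0,0,0.003,0]
    - [0,0,0.007,0]
    - [0,0,0.011,0]
    - [0,0,0.015,0]
    - [0,0,0.019,0]
    - [0,0,0.023,0]
    - [0,0,0.027,0]
    - [0,0,0.029,0]
    - [0,0,0.029,0]

```text
time: 7.15
tool_pos: [0.5689, -0.1804, 0.0882]
tool_rot: [0.708, -0.006, 0.706, 0.006]
contact_force: [1.5, 2.4, 6.2]
gripper_width: -0.002
```

```bash
cat >> h.py <<'E'
def gap(f=None):
    if f: cv2.imwrite(f,viewer.grab_frame("top"))
    r=[]
    for g in ([f] if f else ['pics/top0.png','pics/t1.png']):
        ys,(a,b)=meas(g,False)
        c=[]
        for v,lo in((a,.19),(b,.21)):
            m=ys>lo;base=np.median(a[-30:]);w=np.clip(.75*(base if v is a else np.median(b[-10:]))-v,0,None)*m
            c.append((w*ys).sum()/w.sum())
        print(g,"ptr %.4f mark %.4f gap %.4f"%(*c,c[1]-c[0]))
E
python3 -c "
from h import *
go([-.014,0,.0882]);gap();gap('pics/t2.png');K,R,t=cal('top');print(-R.T@t)"
```

```text
t 7.15 tcp [ 0.5689 -0.1804  0.0882] in mould [0.0146 0.0001] F [1.49 2.41 6.21] g -0.002
shift [-0.0001 -0.0001 -0.0286] turn units -0.002 tool z in mould [0.003 0.    1.   ]
pics/top0.png ptr 0.1970 mark 0.2181 gap 0.0211
pics/t1.png ptr 0.2019 mark 0.2181 gap 0.0162
pics/t2.png ptr 0.2069 mark 0.2181 gap 0.0112
[ 0.43213451 -0.07492026  0.7627862 ]
```

>>> drive_tool:
  plan:
    - [-0.004,0,0,0]
    - [-0.008,0,0,0]
    - [-0.008,0,-0.01,0]
    - [-0.008,0,-0.02,0]
    - [-0.008,0,-0.03,0]
    - [-0.008,0,-0.03,0]
    - [-0.004,0,-0.03,0]
    - [-0.002,0,-0.03,0]
    - [-0.001,0,-0.03,0]
    - [0,0,-0.03,0]
    - [0,0,-0.03,0]

```text
time: 8.3
tool_pos: [0.5379, -0.181, 0.0874]
tool_rot: [0.707, -0.006, 0.707, 0.006]
contact_force: [-0.5, 0.5, 1.4]
gripper_width: -0.002
```

>>> drive_tool:
  plan:
    - [0,0,0.003,0]
    - [0,0,0.007,0]
    - [0,0,0.011,0]
    - [0,0,0.015,0]
    - [0,0,0.019,0]
    - [0,0,0.023,0]
    - [0,0,0.027,0]
    - [0,0,0.03,0]
    - [0,0,0.03,0]

```text
time: 9.2
tool_pos: [0.569, -0.1804, 0.0882]
tool_rot: [0.708, -0.006, 0.706, 0.006]
contact_force: [1.9, 1.7, 4.5]
gripper_width: 0.0
```

```bash
python3 -c "
from h import *
go([-.014,0,.0882]);gap('pics/t3.png')"
```

```text
t 9.2 tcp [ 0.569  -0.1804  0.0882] in mould [0.0147 0.0001] F [1.89 1.71 4.49] g 0.0
shift [-0.0001 -0.0001 -0.0287] turn units -0.002 tool z in mould [0.002 0.    1.   ]
pics/t3.png ptr 0.2123 mark 0.2181 gap 0.0058
```

>>> drive_tool:
  plan:
    - [-0.004,0,0,0]
    - [-0.008,0,0,0]
    - [-0.008,0,-0.01,0]
    - [-0.008,0,-0.02,0]
    - [-0.008,0,-0.03,0]
    - [-0.008,0,-0.03,0]
    - [-0.004,0,-0.03,0]
    - [-0.002,0,-0.03,0]
    - [-0.001,0,-0.03,0]
    - [0,0,-0.03,0]
    - [0,0,-0.03,0]

```text
time: 10.35
tool_pos: [0.5379, -0.1809, 0.0874]
tool_rot: [0.707, -0.006, 0.707, 0.006]
contact_force: [-2.1, -0.0, 0.8]
gripper_width: -0.004
```

>>> drive_tool:
  plan:
    - [0,0,0.003,0]
    - [0,0,0.007,0]
    - [0,0,0.011,0]
    - [0,0,0.015,0]
    - [0,0,0.019,0]
    - [0,0,0.023,0]
    - [0,0,0.027,0]
    - [0,0,0.031,0]
    - [0,0,0.032,0]
    - [0,0,0.032,0]

```text
time: 11.35
tool_pos: [0.5705, -0.1804, 0.0878]
tool_rot: [0.708, -0.006, 0.706, 0.006]
contact_force: [0.9, 2.7, 4.2]
gripper_width: 0.0
```

```bash
python3 -c "
from h import *
go([-.014,0,.0882]);gap('pics/t4.png')
a=cv2.imread('pics/t4.png')[165:200,255:305]
cv2.imwrite('pics/c4.png',cv2.resize(a,None,fx=10,fy=10,interpolation=cv2.INTER_NEAREST))"
```

```text
t 11.35 tcp [ 0.5705 -0.1804  0.0878] in mould [0.0163 0.    ] F [0.95 2.67 4.25] g 0.0
shift [-0.0005 -0.     -0.0303] turn units -0.003 tool z in mould [0.002 0.    1.   ]
pics/t4.png ptr 0.2180 mark 0.2181 gap 0.0001
```

View pics/c4.png

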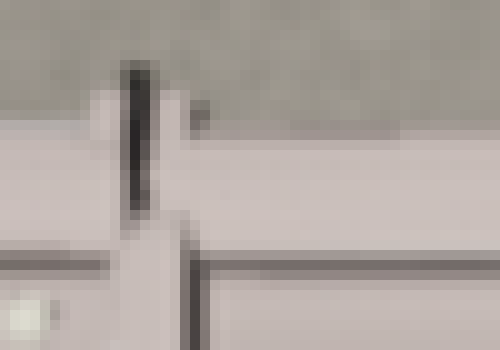

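In the picture the two strips meet end to end at crop column ≈ 137, and the measured gap is 0.1 mm. I'll lift straight off the wheel.

>>> drive_tool:
  plan:
    - [-0.005,0,0,0]
    - [-0.015,0,0,0]
    - [-0.04,0,0,0]
    - [-0.07,0,0,0]
    - [-0.1,0,0,0]
    - [-0.12,0,0,0]
    - [-0.12,0,0,0]
    - [-0.12,0,0,0]
    - [-0.12,0,0,0]

```text
time: 12.3
tool_pos: [0.5686, -0.1801, 0.2052]
tool_rot: [0.706, -0.005, 0.708, 0.006]
contact_force: [0.1, -0.3, -0.2]
gripper_width: -0.002
```

```bash
python3 -c "
from h import *
go([0,0,.2]);gap('pics/t5.png');look('pics/w5.png',1);gap('pics/t6.png')"
```

```text
t 12.3 tcp [ 0.5686 -0.1801  0.2052] in mould [0.0143 0.0004] F [ 0.07 -0.34 -0.17] g -0.002
shift [ 0.0052 -0.0004 -0.0143] turn units -0.004 tool z in mould [-0.003  0.001  1.   ]
pics/t5.png ptr 0.2179 mark 0.2181 gap 0.0002
473 191 [523.10444455 221.52959619]
pics/t6.png ptr 0.2179 mark 0.2181 gap 0.0002
```

View pics/w5.png

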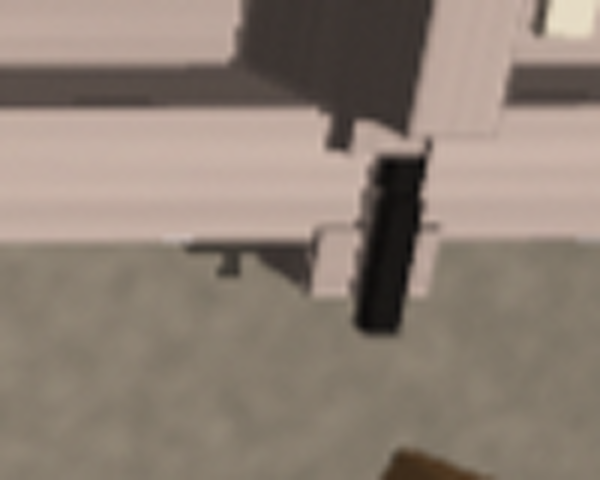

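View pics/t6.png

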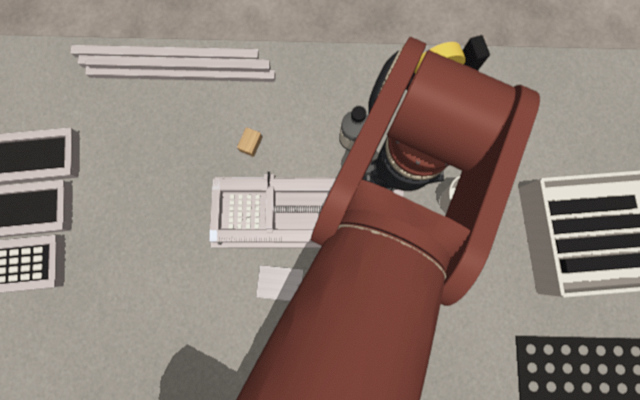

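The wrist close-up shows pointer and mark as one straight black strip (crop 360..425, 150..335). The top view shows the bottle and block in place, and the hand is clear at z = 0.205. Handing in.

```bash
python3 -c "
from h import *
print(manip.job_done())"
```

```text
the job is handed in; nothing more can be done
None
```

I rolled the wheel with the shut fingertips in four strokes of about 27 to 32 mm, top away from the robot, pressing with about 1 to 6 N. The gap between pointer and mark closed from 21.1 mm to 0.2 mm, against the 2.5 mm allowed, and I handed the job in at about 12.5 s of the 54 s.

- **Alignment:** the last two top-view measurements both gave 0.2 mm, before and after a wrist picture with the hand lifted. The wrist close-up shows the two strips meeting end to end.
- **Gauge mark:** it measured y = 0.2181 m in every picture, so it was not shifted.
- **Hand:** it is clear of everything, with the TCP at 0.205 m, and the contact force is back to noise.
- **Other objects:** the bottle and block look to be where they started. The arm hid most of the pot and part of the spatula in the last picture, so I didn't re-measure those two. The hand stayed away from both.
- **Press force:** in the last two strokes the press read only about 1 N at the start, below the 3 to 8 N given. The wheel still turned fully.

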